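Find the canister's lid and twist it home

TASK

One of the three loose lids belongs to the open white canister. Find the one that fits, lower it into the mouth with its bar handle crosswise to the canister's ears, twist it clockwise (seen from above) until it is fully home with the bar in line with the ears, and let go. The other two lids must end up lying the right way up on the counter.

Things in the scene. Friction and masses are not known exactly. Their poses are not given: they have to be found in the camera images.
- canister: Open white ceramic canister, 90 mm high, 106 mm across, fixed to the counter. Two loop ears, one on each side, 62 mm up, reach 78 mm from the axis. Origin: centre of the underside. x: square to the ears' line; y: along it (ends alike); z: up. The fitting lid's disc rests on the rim, its origin then 74 mm above this one; the bar is in line with y when home.
- canister_mouth (a point): Centre of the mouth, level with the rim; 96 mm across inside. By each ear a flat lug 44 mm long, 6 thick, flush with the rim, reaches inwards; 72 mm lies between them. The fitting lid drops in with its bar within 35 degrees of square to the ears. Clockwise from above its tabs slide loosely under the lugs to a stop where bar and ears are in line; the other way they are blocked.
- lid_small: Smallest of three loose lids: white disc 78 mm wide, 8 thick, on it a dark wooden bar handle 60 long, 16 wide, 28 high; under it a plug 40 wide, 16 deep, with two tabs at its foot (16 wide, 7 thick, 56 tip to tip) in line with the bar. About 100 g. Starts upright on its plug on the counter. Origin: centre of the plug's underside; disc top 24 mm, bar top 52 mm above. x: along the bar; z: up.
- lid_medium: Middle-sized of three loose lids: white disc 108 mm wide, 8 thick, on it a dark wooden bar handle 60 long, 16 wide, 28 high; under it a plug 60 wide, 16 deep, with two tabs at its foot (16 wide, 7 thick, 82 tip to tip) in line with the bar. About 150 g. Starts upright on its plug on the counter. Origin: centre of the plug's underside; disc top 24 mm, bar top 52 mm above. x: along the bar; z: up.
- lid_large: Largest of three loose lids: white disc 138 mm wide, 8 thick, on it a dark wooden bar handle 60 long, 16 wide, 28 high; under it a plug 86 wide, 16 deep, with two tabs at its foot (16 wide, 7 thick, 112 tip to tip) in line with the bar. About 220 g. Starts upright on its plug on the counter. Origin: centre of the plug's underside; disc top 24 mm, bar top 52 mm above. x: along the bar; z: up.
Not all that is in view belongs to the job. Leave any orange or yellow look-alike of the lid_small alone. Leave any pink look-alike of the lid_medium alone.

How it is judged:
By the outcome, as a careful person would: the job done as asked, in the order asked, and still so for the second after the job is handed in, with the robot touching nothing.
It also fails if it takes over 48 s, if anything falls off the work surface, if the arm or the gripper's body presses on something with over 40 N, if the wrist force passes 120 N, or if a joint passes its speed limit or range.

ROBOT

A 7-joint arm with a two-finger parallel gripper is mounted at the origin on the work surface. World frame = base frame: x ahead of the robot, y to its left, z up, the work surface at z = 0. Lengths are in mm, angles in rad, forces in N, time in s.
With the tool pointing down it reaches from about 400 to 850 mm from the base axis. Payload 6.9 kg.
Tool frame: the origin (TCP) lies midway between the tips of the shut fingers; the grasp point (between the pads) lies 19 mm behind it; z points along the fingers, y is the line along which they close (so a half turn about z gives the same grasp; the last joint's range is limited). The gripper opens to 85 mm and grips with 20 to 120 N. Pads are 22 mm wide; open, the fingers measure 114 mm over their backs; the gripper's body (76 mm by 85 mm) begins 54 mm behind the grasp point. The pads swing forward as they close: fully open they stand 13 mm farther back than shut.
Start: joints at [0.105, 0.507, -0.238, 1.5, 0.126, 1.149, -0.155], TCP at [624.989, -0.025, 231.275] pointing down, gripper open.
Joint ranges: [-3.08, 3.08], [-0.24, 2.05], [-1.43, 1.35], [0, 2.5], [-1.52, 4.66], [0.17, 1.96], [-2.89, 2.89]. Speed limits (rad/s): [2.39, 2.39, 3.14, 3.14, 3.14, 3.14, 3.14].

INTERFACE

Orientations are given as a rotation vector (axis times angle).
In Python, from workcell import telemetry, eyes, ticket gives the robot as it stands.
- The arm moves only by the tool drive_tool, never from a script. Its argument "motion" is text: rows parted by semicolons, each of 6 numbers parted by spaces: the shift along the tool's x, y, z as a fraction of full scale, then the turn, a rotation vector about the tool's x, y, z as a fraction of full scale. In form: tx ty tz rx ry rz; .... A call has 1 to 8 rows; each row is the pose to reach, as a shift and turn from the pose commanded when the call began, along the tool's axes at that moment; what a row does not reach only later rows make up. Full scale, the value 1, is 25 cm for a shift and 1.5 rad for a turn. A row lasts 1/10 s, in which the tool goes at most 50 mm and 8.59 degrees, less where a joint would pass 70% of its speed; a pose out of reach is approached as far as the arm can. A call with a number of a shift or a turn outside -1 to 1 is refused whole. A call with a gripper value outside its range is refused whole. "hand" is the closure, from 0 (fully open) to 1 (shut), set as the call begins (left out, the last holds). The fingers move at their own pace and stop on an object; "force" is the grip in N (left out, the last holds). Time passes only in rows, so rows that repeat a pose let the fingers close. It gives the time, the measured TCP pose, the force, the opening and the grip force at its end, in the units of the state.
- telemetry.get_state(): the state, without advancing time (a new reading comes with each control period).
- eyes.grab_frame(name): name is "scene" or "side" or "wrist"; returns the picture (420x560x3 uint8, red, green, blue); there is no depth.
- eyes.camera_params(name): a dict with "K" (3x3 intrinsics, pixels), "dist_coeffs" ([k1, k2, p1, p2, k3] as OpenCV has them; the pictures are not rectified), "rvec" (rotation vector, rad) and "tvec" (3), from world to camera coordinates, as OpenCV has them. Camera axes: x right, y down, z forward; pixel columns grow to the right and rows downward; lengths in mm; the calibration is good to about 2 mm. A picture is of the moment at which its call begins: read the wrist's pose just before it. camera_params takes no time and is no camera call; for the wrist camera it gives the pose at the moment of the call.
- ticket.job_done(): hands the job in; it is judged then, once.
The state is a dict: "time_s": time; "q": joint angles; "dq": joint speeds; "joint_efforts": joint torques, N m; "tcp_pos": TCP position; "tool_rot": TCP orientation; "force": force on the tool from outside, world axes, zero at the start; "torque": the same for the moment, N m; "finger_gap": finger opening in mm; "grip_force": force on a finger pad.
Only numpy, scipy, OpenCV 4.12 (cv2) and the standard library are available. Lean on these libraries where they do the work, as an engineer would, in place of code of your own. Each camera call takes 0.05 s, during which the arm holds its last target. There are 200 camera calls.

## Working session

There is one attempt and no reset: what is moved stays moved. The work goes in short steps, Python scripts to look and compute and a tool call to move; the robot and the scene stay as the last step left them, time stands still between calls to the robot, and variables do not carry over. Pictures are saved under pics/ and viewed, at most 10 in all, crops included, and the job is handed in when it is done.

Besides the shell and the picture viewer there is one more tool, called as name(argument=value, ...), one argument or row to a line, values as JSON. drive_tool: Moves the arm, as the interface text tells. Shift numbers are shares of 25 cm and turn numbers shares of 1.5 rad, none past 1 either way. Its arguments: {"type":"object","properties":{"motion":{"type":"string"},"hand":{"type":"number"},"force":{"type":"number"}},"required":["motion"]}

```bash
mkdir -p pics
python3 - <<'E'
from workcell import telemetry, eyes
import cv2, numpy as np
ims=[eyes.grab_frame(n) for n in("scene","side","wrist")]
for n,i in zip(("scene","side","wrist"),ims):
    cv2.imwrite(f"pics/{n}0.png",i[...,::-1]); p=eyes.camera_params(n)
    print(n,{k:np.round(v,3).tolist() for k,v in p.items()})
print(telemetry.get_state())
E
```

```text
scene {'K': [[413.255, 0.0, 281.252], [0.0, 413.255, 210.875], [0.0, 0.0, 1.0]], 'dist_coeffs': [-0.016, 0.0, 0.0, 0.0, 0.0], 'rvec': [1.995, 1.223, -0.58], 'tvec': [-262.442, -254.218, 1478.26]}
side {'K': [[448.205, 0.0, 273.687], [0.0, 448.205, 216.552], [0.0, 0.0, 1.0]], 'dist_coeffs': [-0.12, 0.0, 0.0, 0.0, 0.0], 'rvec': [2.079, -0.532, 0.277], 'tvec': [-517.253, 210.864, 743.427]}
wrist {'K': [[327.169, 0.0, 279.171], [0.0, 327.169, 204.586], [0.0, 0.0, 1.0]], 'dist_coeffs': [0.022, 0.0, 0.0, 0.0, 0.0], 'rvec': [-2.868, 0.0, 0.002], 'tvec': [-623.584, -34.123, 378.64]}
{'time_s': 0.15, 'q': array([ 0.10547933,  0.50819101, -0.23751559,  1.50086749,  0.1256938 ,
        1.14888476, -0.15482239]), 'dq': array([-0.00207308, -0.0027255 , -0.00167868, -0.00354712, -0.00172769,
        0.00113367, -0.00075357]), 'joint_efforts': array([-1.45638624e-03, -6.21010351e+01, -2.18872748e+00, -2.49840939e+01,
        1.27439146e-02,  9.07797832e-03,  3.50406015e-05]), 'tcp_pos': array([ 6.24640896e+02, -6.41611729e-02,  2.30612087e+02]), 'tool_rot': array([-2.22079556e+00, -2.22073919e+00,  1.53776300e-03]), 'force': array([0.05516928, 0.46674278, 0.05631215]), 'torque': array([-0.01010878, -0.04018948, -0.00930448]), 'grip_force': 0.0, 'finger_gap': 85.38817182625944}
```

View pics/scene0.png

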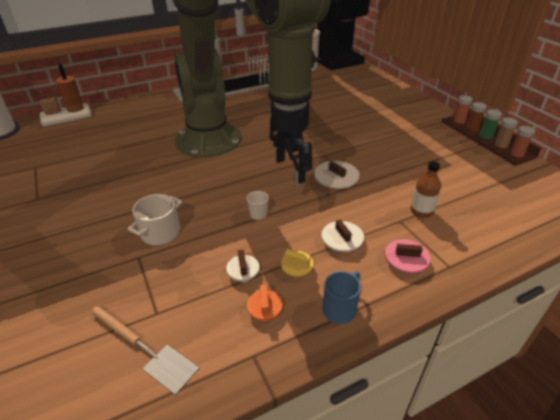

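View pics/side0.png

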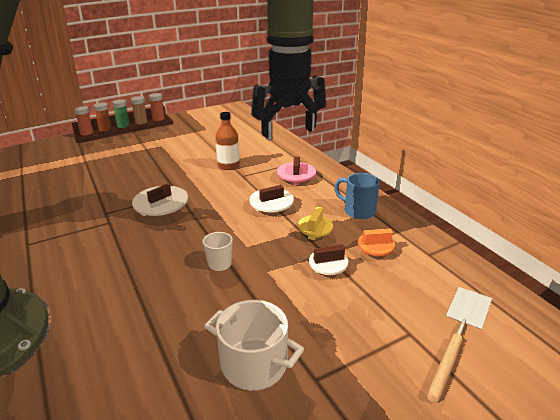

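View pics/wrist0.png

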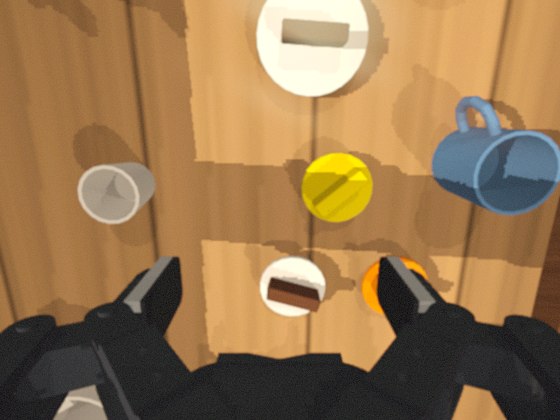

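The scene view shows the canister at (157,220), with lids at (243,268) small, (343,236) and (337,174). The side view shows them at (328,262), (272,201) and (160,200), and the canister at (254,340). In the wrist view a white lid is at (312,38) and the small one at (293,288). By the dimensions, only the medium lid (82 mm tabs) fits a 96 mm mouth with a 72 mm lug gap.

```bash
cat > h.py <<'E'
import numpy as np, cv2
from workcell import telemetry, eyes
def ray(p,uv):
    R,_=cv2.Rodrigues(np.array(p["rvec"],float)); t=np.array(p["tvec"],float).ravel()
    u=cv2.undistortPoints(np.array(uv,float).reshape(-1,1,2),np.array(p["K"]),np.array(p["dist_coeffs"])).reshape(-1,2)
    d=np.c_[u,np.ones(len(u))]@R; return -R.T@t,d/np.linalg.norm(d,axis=1)[:,None]
def plane(p,uv,z):
    c,d=ray(p,uv); return c+d*((z-c[2])/d[:,2])[:,None]
def meet(rays):
    A=np.zeros((3,3));b=np.zeros(3)
    for c,d in rays:
        M=np.eye(3)-np.outer(d,d);A+=M;b+=M@c
    x=np.linalg.solve(A,b); return x,[np.linalg.norm((np.eye(3)-np.outer(d,d))@(x-c)) for c,d in rays]
def circ(P):
    A=np.c_[2*P[:,:2],np.ones(len(P))]; s=np.linalg.lstsq(A,(P[:,:2]**2).sum(1),rcond=None)[0]
    r=np.sqrt(s[2]+s[0]**2+s[1]**2); return s[:2],r,np.std(np.linalg.norm(P[:,:2]-s[:2],axis=1))
def blobs(im,kind,amin=80):
    hsv=cv2.cvtColor(im,cv2.COLOR_RGB2HSV)
    m=(hsv[...,1]<90)&(hsv[...,2]>120) if kind=="white" else (hsv[...,2]<90)&(hsv[...,1]>90)
    m=cv2.morphologyEx(m.astype(np.uint8)*255,cv2.MORPH_OPEN,np.ones((3,3)))
    return [c for c in cv2.findContours(m,cv2.RETR_EXTERNAL,cv2.CHAIN_APPROX_NONE)[0] if cv2.contourArea(c)>amin],m
E
python3 - <<'E'
from h import *
for n in("scene","side","wrist"):
    im=cv2.imread(f"pics/{n}0.png")[...,::-1].copy();p=eyes.camera_params(n)
    for c in blobs(im,"white",150)[0]:
        h=cv2.convexHull(c).reshape(-1,2);x,y,w,hh=cv2.boundingRect(c)
        if len(h)<6: continue
        P=plane(p,cv2.convexHull(c).reshape(-1,2),24 );(o,r,s)=circ(P)
        if 250<o[0]<900 and abs(o[1])<500 and r<120: print(n,(x,y,w,hh),o.round(1),round(r,1),round(s,1))
E
```

```text
scene (137, 341, 61, 53) [ 798.8 -362.4] 62.4 15.7
scene (226, 255, 34, 27) [ 641.8 -131.4] 40.7 1.1
scene (321, 222, 43, 30) [657.8 137.9] 55.3 0.9
scene (128, 194, 53, 51) [ 368.6 -264.7] 97.0 10.8
scene (412, 193, 26, 19) [646.  419.8] 41.6 5.0
scene (247, 191, 21, 28) [442.  -3.] 53.5 9.6
scene (316, 162, 43, 26) [418.4 275.8] 68.6 1.8
side (205, 300, 99, 91) [ 413.6 -246.9] 87.7 6.0
side (447, 287, 45, 47) [ 774.9 -375.6] 54.3 8.8
side (309, 255, 39, 20) [ 634.4 -138.7] 38.9 1.0
side (203, 232, 29, 39) [465.8   2.1] 58.5 10.5
side (250, 191, 44, 22) [651.1 132.1] 55.9 1.9
side (132, 186, 56, 30) [413.2 267.1] 71.1 2.1
side (216, 144, 23, 20) [671.8 436.6] 62.7 10.4
wrist (54, 386, 53, 34) [ 362.2 -308.6] 35.4 5.1
wrist (389, 257, 45, 54) [ 771.9 -128.9] 40.8 1.4
wrist (126, 257, 44, 55) [ 481.9 -135.3] 42.5 3.1
wrist (260, 256, 66, 61) [ 638.8 -130.1] 39.8 0.4
wrist (77, 162, 78, 62) [445.8 -13.3] 39.7 3.8
wrist (510, 139, 33, 26) [881.2  30. ] 15.0 1.6
wrist (442, 96, 118, 74) [855.7  47.8] 55.0 8.5
wrist (256, 0, 113, 97) [655.3 139.1] 54.5 0.2
```

drive_tool(
  motion="-1 -0.9 0 0 0 0;-1 -0.9 0 0 0 0;-1 -0.9 0 0 0 0;-1 -0.9 0 0 0 0;-1 -0.9 0 0 0 0;-1 -0.9 0 0 0 0;-1 -0.9 0 0 0 0;-1 -0.9 0 0 0 0",
)

```text
time_s: 0.95
tcp_pos: [395.7, -254.4, 231.2]
tool_rot: [-2.231, -2.212, 0.005]
force: [-0.1, -0.1, -0.8]
finger_gap: 85.6
grip_force: 0.0
```

drive_tool(
  motion="-0.12 0 0 0 0 0;-0.12 0 0 0 0 0;-0.12 0 0 0 0 0;-0.12 0 0 0 0 0",
)

```text
time_s: 1.35
tcp_pos: [400.3, -278.9, 231.1]
tool_rot: [-2.22, -2.222, -0.001]
force: [0.3, -0.6, -0.0]
finger_gap: 85.2
grip_force: 0.0
```

Run:
```python
from h import *
import pickle
p=eyes.camera_params("wrist");im=eyes.grab_frame("wrist");s=telemetry.get_state()
print(s["tcp_pos"],s["time_s"],ray(p,[[280,205]])[0])
pickle.dump((p,im),open("w1.pkl","wb"));cv2.imwrite("pics/w1.png",im[...,::-1])
```

```text
[ 400.35055502 -278.87922912  231.14850805] 1.4 [ 399.55421002 -209.74081071  373.48936988]
```

View pics/w1.png

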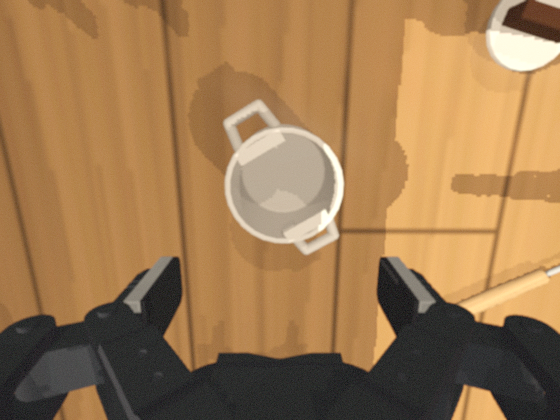

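drive_tool(
  motion="0 0.3 0 0 0 0;0 0.3 0 0 0 0;0 0.3 0 0 0 0;0 0.3 0 0 0 0",
)

```text
time_s: 1.8
tcp_pos: [475.1, -279.0, 230.8]
tool_rot: [-2.218, -2.223, 0.0]
force: [0.4, -0.6, -0.4]
finger_gap: 85.6
grip_force: 0.0
```

Run:
```python
from h import *
import pickle
p=eyes.camera_params("wrist");im=eyes.grab_frame("wrist");s=telemetry.get_state()
print(s["tcp_pos"],s["time_s"],ray(p,[[280,205]])[0])
pickle.dump((p,im),open("w2.pkl","wb"));cv2.imwrite("pics/w2.png",im[...,::-1])
```

```text
[ 474.37062894 -279.40572112  230.9793568 ] 1.85 [ 474.39491251 -209.75526875  373.21154069]
```

View pics/w2.png

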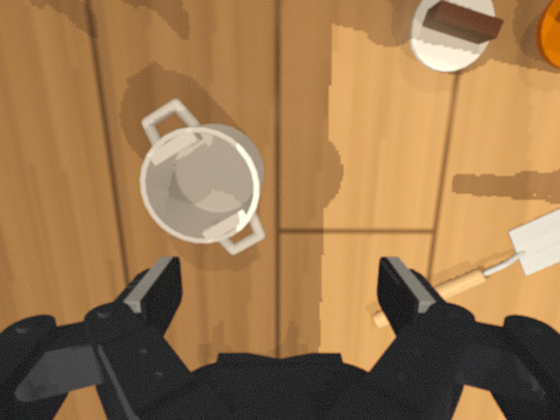

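w1 shows the canister with rim centre at about (284,184) and ears at (248,120) and (318,237). In w2 the rim is at about (201,184), with ears at (172,117) and (243,235). Next I compute the rim height, centre and ear direction.

Run:
```python
from h import *
import pickle
R=[];
for f,u0 in(("w1",(284,184)),("w2",(201,184))):
    p,im=pickle.load(open(f+".pkl","rb"))
    hsv=cv2.cvtColor(im,cv2.COLOR_RGB2HSV); m=((hsv[...,1]<85)&(hsv[...,2]>105)).astype(np.uint8)*255
    yy,xx=np.mgrid[:420,:560]; m[np.hypot(xx-u0[0],yy-u0[1])>105]=0; m[257:]=0
    cs,hier=cv2.findContours(m,cv2.RETR_CCOMP,cv2.CHAIN_APPROX_NONE)
    holes=sorted([c for c,h in zip(cs,hier[0]) if h[3]>=0],key=cv2.contourArea)[-4:]
    hc=[]
    for c in holes:
        M=cv2.moments(c)
        if M["m00"]>60: q=(M["m10"]/M["m00"],M["m01"]/M["m00"]); print(f,"hole",np.round(q,1),M["m00"]); hc.append(q)
    # bright rim pixels: radial scan of the outer edge on the V channel
    o=cv2.morphologyEx(m,cv2.MORPH_OPEN,cv2.getStructuringElement(2,(21,21)))
    c=max(cv2.findContours(o,cv2.RETR_EXTERNAL,cv2.CHAIN_APPROX_NONE)[0],key=cv2.contourArea).reshape(-1,2).astype(float)
    if f=="w2": c=c[(c[:,0]<215)]
    for _ in range(6):
        P=plane(p,c,90); ctr,r,s=circ(P); e=abs(np.linalg.norm(P[:,:2]-ctr,axis=1)-r); c=c[e<max(2*s,.8)]
    print(f,"rim at z90",ctr.round(1),r.round(2),s.round(2),len(c))
    cam=ray(p,[[0,0]])[0]; d=np.r_[ctr,90]-cam; R.append((cam,d/np.linalg.norm(d)))
    hc=np.array(hc)
    if len(hc)>=2:
        H=plane(p,hc,62);print("holes",H.round(1))
        for i in range(len(H)):
            for j in range(i):print("ang",np.degrees(np.arctan2(*(H[i]-H[j])[[1,0]])),(H[i]+H[j])[:2]/2,np.linalg.norm(H[i]-H[j]))
print(meet(R))
```

```text
w1 hole [316.3 235.7] 121.0
w1 hole [250.4 126.5] 512.0
w1 rim at z90 [ 403.8 -273.4] 52.64 0.3 266
holes [[ 437.3 -329.7   62. ]
 [ 372.9 -221.9   62. ]]
ang 120.87002973359557 [ 405.07609022 -275.79190918] 125.60149028798082
w2 hole [241.8 233.6] 224.5
w2 hole [169.7 124.5] 444.0
w2 rim at z90 [ 404.  -273.4] 52.56 0.29 162
holes [[ 436.5 -327.5   62. ]
 [ 373.2 -220.4   62. ]]
ang 120.56675344400318 [ 404.83768993 -273.94560334] 124.36090954615766
(array([ 403.77438004, -273.58761798,   89.02452219]), [np.float64(0.0013265911287688701), np.float64(0.001326591128677209)])
```

drive_tool(
  motion="1 0.72 0 0 0 -0.5;1 0.72 0 0 0 -0.7;1 0.72 0 0 0 -1;1 0.72 0 0 0 -1;1 0.72 0 0 0 -1;1 0.72 0 0 0 -1;1 0.72 0 0 0 -1;1 0.72 0 0 0 -1",
)

```text
time_s: 2.65
tcp_pos: [654.9, -27.1, 231.1]
tool_rot: [-0.563, -3.09, -0.001]
force: [-1.0, -0.9, -0.5]
finger_gap: 85.3
grip_force: 0.0
```

Rim centre is (403.9, -273.5) at a height of about 89, and the ears lie at 120.7°. Now to look at the medium lid from two places.

drive_tool(
  motion="0 0.4 0 0 0 0;0 0.4 0 0 0 0;0 0.4 0 0 0 0;0 0.4 0 0 0 0;0 0.4 0 0 0 0",
)

```text
time_s: 3.15
tcp_pos: [690.7, 61.4, 231.3]
tool_rot: [-0.581, -3.087, 0.003]
force: [0.4, -0.7, -0.8]
finger_gap: 85.5
grip_force: 0.0
```

```bash
cat > look.py <<'E'
from h import *
import pickle,sys
f=sys.argv[1]
p=eyes.camera_params("wrist");im=eyes.grab_frame("wrist");s=telemetry.get_state()
Rt=cv2.Rodrigues(s["tool_rot"])[0]
print(s["time_s"],s["tcp_pos"].round(1),"xang",np.degrees(np.arctan2(Rt[1,0],Rt[0,0])).round(2),s["q"].round(2))
pickle.dump((p,im),open(f+".pkl","wb"));cv2.imwrite(f"pics/{f}.png",im[...,::-1])
E
python3 look.py w3
```

```text
3.2 [690.8  61.  231.4] xang 158.63 [ 0.13  0.65 -0.5   1.29  0.3   1.28  0.83]
```

drive_tool(
  motion="0.05 0.26 0 0 0 0;0.05 0.26 0 0 0 0;0.05 0.26 0 0 0 0;0.05 0.26 0 0 0 0",
)

```text
time_s: 3.6
tcp_pos: [703.1, 126.6, 231.3]
tool_rot: [0.581, 3.087, -0.002]
force: [-0.2, -0.4, -0.1]
finger_gap: 85.2
grip_force: 0.0
```

```bash
python3 look.py w4; python3 -c "
import cv2,numpy as np
cv2.imwrite('pics/w34.png',np.hstack([cv2.resize(cv2.imread(f'pics/w{i}.png'),(400,300)) for i in(3,4)]))"
```

```text
3.65 [703.3 125.7 231.3] xang 158.62 [ 0.03  0.68 -0.49  1.22  0.31  1.31  0.75]
```

View pics/w34.png

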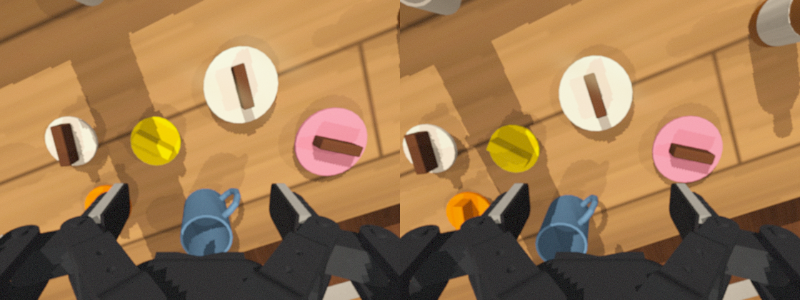

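Both frames show the medium lid, at about (337,118) in full-size w3 px and (274,130) in w4. The dark bar stands nearly upright in the image, yellow and pink look-alikes are to either side, and nothing is touching it.

Run:
```python
from h import *
import pickle
Rr=[];Rb=[]
for f,u0 in(("w3",(337,118)),("w4",(274,130))):
    p,im=pickle.load(open(f+".pkl","rb"))
    hsv=cv2.cvtColor(im,cv2.COLOR_RGB2HSV); m=((hsv[...,1]<75)&(hsv[...,2]>150)).astype(np.uint8)*255
    yy,xx=np.mgrid[:420,:560]; near=np.hypot(xx-u0[0],yy-u0[1]); m[near>85]=0
    c=max(cv2.findContours(m,cv2.RETR_EXTERNAL,cv2.CHAIN_APPROX_NONE)[0],key=cv2.contourArea)
    c=cv2.convexHull(c).reshape(-1,2).astype(float)
    for z in (24,):
        ctr,r,s=circ(plane(p,c,z));print(f,"disc",ctr.round(1),r.round(2),s.round(2))
    cam=ray(p,[[0,0]])[0];d=np.r_[ctr,24]-cam;Rr.append((cam,d/np.linalg.norm(d)))
    b=((hsv[...,2]<150)&(hsv[...,1]>60)&(near<42)).astype(np.uint8)*255
    b=cv2.morphologyEx(b,cv2.MORPH_OPEN,np.ones((3,3)))
    cb=max(cv2.findContours(b,cv2.RETR_EXTERNAL,cv2.CHAIN_APPROX_NONE)[0],key=cv2.contourArea)
    P=plane(p,cb.reshape(-1,2),52)[:,:2].astype(np.float32)
    box=cv2.boxPoints(cv2.minAreaRect(P));e=[box[1]-box[0],box[2]-box[1]];L=max(e,key=np.linalg.norm);W=min(e,key=np.linalg.norm)
    print("bar mid",box.mean(0).round(1),"len",np.linalg.norm(L).round(1),"wid",np.linalg.norm(W).round(1),"ang",np.degrees(np.arctan2(L[1],L[0]))%180, "px",cv2.minAreaRect(cb))
    d=np.r_[box.mean(0),52]-cam;Rb.append((cam,d/np.linalg.norm(d)))
    k=im[max(u0[1]-80,0):u0[1]+80,u0[0]-80:u0[0]+80][...,::-1].copy()
    cv2.drawContours(k,[cb-np.array([u0[0]-80,max(u0[1]-80,0)])],-1,(0,255,0),1)
    cv2.imwrite(f"pics/c{f}.png",cv2.resize(k,(400,400),interpolation=0))
print(meet(Rr),meet(Rb))
cv2.imwrite("pics/c.png",np.hstack([cv2.imread("pics/cw3.png"),cv2.imread("pics/cw4.png")]))
```

```text
w3 disc [655.  138.8] 53.91 0.2
bar mid [653.7 137.3] len 54.8 wid 17.1 ang 176.37152 px ((339.2157897949219, 119.80913543701172), (59.26240921020508, 18.6805419921875), 75.0685806274414)
w4 disc [655.1 139.2] 53.89 0.16
bar mid [662.9 139.1] len 43.1 wid 14.6 ang 176.0459 px ((275.7379150390625, 141.71022033691406), (45.13005065917969, 15.140403747558594), 73.0724868774414)
(array([655.19843278, 139.13163702,  21.7833028 ]), [np.float64(0.016655331297821895), np.float64(0.016655331297718515)]) (array([659.21779942, 138.82358287,  40.81565947]), [np.float64(4.558915229702307), np.float64(4.558915229702356)])
```

View pics/c.png

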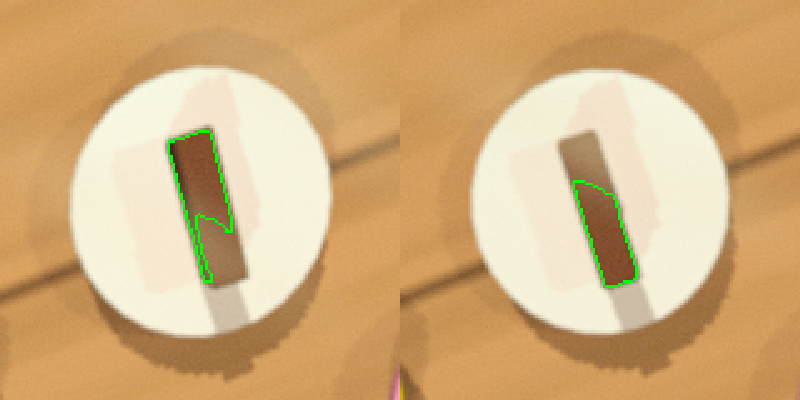

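The crop shows glare fading part of the bar. Top-face end midpoints read by eye in full px are (333,92) and (349.4,151.2) in w3, and (264.8,104.4) and (282.4,163.6) in w4.

Run:
```python
from h import *
import pickle
p3=pickle.load(open("w3.pkl","rb"))[0];p4=pickle.load(open("w4.pkl","rb"))[0]
A=[(333,92),(349.4,151.2)];B=[(264.8,104.4),(282.4,163.6)]
c3,d3=ray(p3,A);c4,d4=ray(p4,B)
for i in(0,1):print(meet([(c3,d3[i]),(c4,d4[i])]))
for p,x in((p3,A),(p4,B)):
    P=plane(p,x,52);print(P[:,:2].round(1),P.mean(0).round(1),np.degrees(np.arctan2(*(P[1]-P[0])[[1,0]])))
```

```text
(array([626.89429131, 141.71402068,  41.94455396]), [np.float64(0.436367505721404), np.float64(0.43636750572135324)])
(array([684.79631205, 137.38448372,  51.82301423]), [np.float64(0.008382793082122142), np.float64(0.008382793082109131)])
[[627.3 140. ]
 [684.8 137.4]] [656.  138.7  52. ] -2.6171099506250473
[[626.8 142.1]
 [684.8 137.4]] [655.8 139.8  52. ] -4.670292784836172
```

drive_tool(
  motion="0.198 -0.021 0 0 0 -0.1;0.198 -0.021 0.2 0 0 -0.206;0.198 -0.021 0.4 0 0 -0.206;0.198 -0.021 0.55 0 0 -0.206;0.198 -0.021 0.55 0 0 -0.206;0.198 -0.021 0.55 0 0 -0.206;0.198 -0.021 0.55 0 0 -0.206",
)

```text
time_s: 4.35
tcp_pos: [656.8, 141.2, 96.6]
tool_rot: [0.099, 3.136, 0.002]
force: [-0.1, 0.1, 0.4]
finger_gap: 85.3
grip_force: 0.0
```

```bash
python3 look.py w5; python3 -c "
import cv2
cv2.imwrite('pics/c5.png',cv2.imread('pics/w5.png'))"
```

```text
4.4 [656.8 141.5  96.7] xang 176.41 [ 0.05  0.74 -0.53  1.54  0.42  0.98  0.9 ]
```

View pics/c5.png

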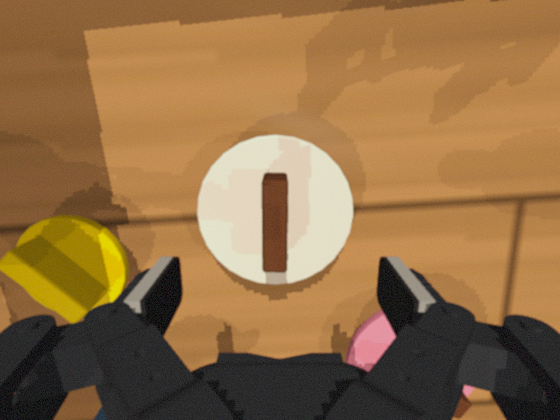

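w5 shows the gripper aligned. The bar is vertical at column 274, the disc is at (275,209), and the fingers straddle it. The pink disc is near the right finger, so I check that clearance.

Run:
```python
from h import *
import pickle
p,im=pickle.load(open("w5.pkl","rb"));hsv=cv2.cvtColor(im,cv2.COLOR_RGB2HSV)
m=((hsv[...,1]<75)&(hsv[...,2]>150)).astype(np.uint8)*255;m[:, :190]=0;m[:,365:]=0;m[:120]=0;m[300:]=0
c=max(cv2.findContours(m,0,1)[0],key=cv2.contourArea);c=cv2.convexHull(c).reshape(-1,2).astype(float);print(circ(plane(p,c,24)))
b=((hsv[...,2]<140)&(hsv[...,1]>80)).astype(np.uint8)*255;b[:,:240]=0;b[:,310:]=0;b[:165]=0;b[280:]=0
cb=max(cv2.findContours(b,0,1)[0],key=cv2.contourArea);print(cv2.boundingRect(cb))
P=plane(p,[(275,174),(275,271),(264,200),(287,200)],52);print(P.round(1))
p,im=pickle.load(open("w4.pkl","rb"));hsv=cv2.cvtColor(im,cv2.COLOR_RGB2HSV)
for n,lo,hi in(("pink",150,179),("yel",22,34)):
    m=((hsv[...,0]>=lo)&(hsv[...,0]<=hi)&(hsv[...,1]>60)&(hsv[...,2]>90)).astype(np.uint8)*255
    c=max(cv2.findContours(m,0,1)[0],key=cv2.contourArea);c=cv2.convexHull(c).reshape(-1,2).astype(float);print(n,circ(plane(p,c,24)))
```

```text
(array([654.73101729, 139.21450774]), np.float64(53.58845760959323), np.float64(0.15333282683286367))
(262, 173, 26, 99)
[[621.8 141.9  52. ]
 [683.4 137.7  52. ]
 [636.9 134.3  52. ]
 [637.7 147.9  52. ]]
pink (array([785.5719674 , 240.42153703]), np.float64(53.61947084770019), np.float64(0.46139539147242425))
yel (array([685.62398299,  -9.54110096]), np.float64(39.28535044563147), np.float64(0.8874026745793147))
```

drive_tool(
  motion="0.007 -0.009 0.12 0 0 0;0.007 -0.009 0.2 0 0 0;0.007 -0.009 0.2 0 0 0;0.007 -0.009 0.2 0 0 0",
)

```text
time_s: 4.8
tcp_pos: [654.1, 139.6, 45.5]
tool_rot: [0.097, 3.138, 0.001]
force: [0.2, 0.2, -0.9]
finger_gap: 85.6
grip_force: 0.0
```

drive_tool(
  motion="-0.003 -0.001 0.03 0 0 0;-0.003 -0.001 0.066 0 0 0;-0.003 -0.001 0.066 0 0 0",
)

```text
time_s: 5.1
tcp_pos: [653.5, 138.6, 26.4]
tool_rot: [-0.097, -3.139, 0.001]
force: [0.3, -0.8, -1.1]
finger_gap: 85.5
grip_force: 0.0
```

drive_tool(
  motion="0 0 0 0 0 0;0 0 0 0 0 0;0 0 0 0 0 0;0 0 0 0 0 0;0 0 0 0 0 0;0 0 0 0 0 0;0 0 0 0 0 0;0 0 0 0 0 0",
  hand=1,
  force=50,
)

```text
time_s: 5.9
tcp_pos: [654.1, 139.0, 27.5]
tool_rot: [0.097, 3.14, 0.0]
force: [1.0, 0.2, 2.6]
finger_gap: 15.3
grip_force: 49.7
```

drive_tool(
  motion="0 0 -0.04 0 0 0;0 0 -0.15 0 0 0;0 0 -0.3 0 0 0;0 0 -0.45 0 0 0;0 0 -0.6 0 0 0;0 0 -0.7 0 0 0;0 0 -0.7 0 0 0",
)

```text
time_s: 6.6
tcp_pos: [655.4, 139.9, 207.0]
tool_rot: [0.097, 3.134, 0.003]
force: [0.2, -0.0, -1.9]
finger_gap: 14.7
grip_force: 49.1
```

```bash
python3 look.py w6;python3 - <<'E'
from h import *
s=telemetry.get_state();print(s["force"],s["finger_gap"])
E
```

```text
6.65 [654.4 139.4 204.2] xang 176.46 [ 0.07  0.64 -0.58  1.41  0.36  1.19  0.96]
[-0.82303431  0.32133112 -2.55747348] 15.350863602480825
```

drive_tool(
  motion="0.09 -0.17 0 0 0 0;0.18 -0.34 0 0 0 0;0.27 -0.51 0 0 0 0;0.36 -0.69 0 0 0 0;0.449 -0.856 0 0 0 0",
)

```text
time_s: 7.15
tcp_pos: [526.2, -69.8, 200.5]
tool_rot: [-0.098, -3.137, 0.0]
force: [1.2, -1.7, -2.3]
finger_gap: 15.3
grip_force: 49.3
```

drive_tool(
  motion="0.09 -0.17 0 0 0 -0.09;0.18 -0.34 0 0 0 -0.18;0.27 -0.51 0 0 0 -0.27;0.36 -0.69 0 0 0 -0.35;0.43 -0.82 0 0 0 -0.398;0.449 -0.856 0 0 0 -0.398;0.449 -0.856 0 0 0 -0.398;0.449 -0.856 0 0 0 -0.398",
)

```text
time_s: 7.95
tcp_pos: [403.7, -273.1, 201.7]
tool_rot: [-0.831, 3.03, 0.003]
force: [0.4, -0.1, -1.7]
finger_gap: 14.8
grip_force: 49.3
```

```bash
python3 look.py w7
python3 - <<'E'
from h import *
import pickle
p,im=pickle.load(open("w7.pkl","rb"));s=telemetry.get_state();print(s["finger_gap"])
side=eyes.grab_frame("side");cv2.imwrite("pics/s7.png",side[...,::-1])
cv2.imwrite("pics/v7.png",np.hstack([cv2.resize(im,(400,300)),cv2.resize(side,(400,300))])[...,::-1])
E
```

```text
8.0 [ 404.2 -272.7  202. ] xang -149.24 [ 1.09  0.39 -0.77  1.89  0.33  0.99  2.29]
14.826644591332498
```

View pics/v7.png

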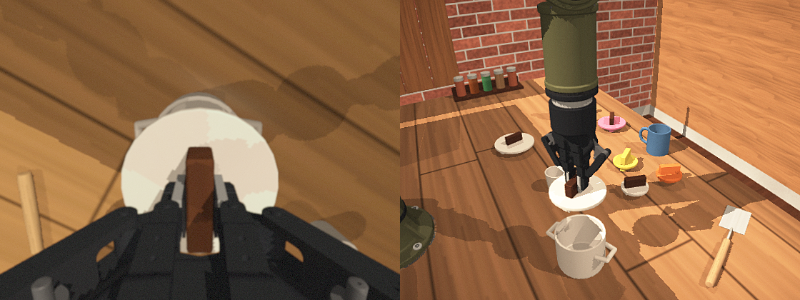

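The lid hangs level over the canister in both views. In the wrist view the ears peek out symmetrically left and right at (185,178) and (365,178) full px. I check how the lid is centred in the hand.

Run:
```python
from h import *
import pickle
p,im=pickle.load(open("w7.pkl","rb"));hsv=cv2.cvtColor(im,cv2.COLOR_RGB2HSV)
print(hsv[[150,170,200,240],[280,200,200,190]])
m=((hsv[...,1]<70)&(hsv[...,2]>195)).astype(np.uint8)*255
m=cv2.morphologyEx(m,cv2.MORPH_OPEN,np.ones((5,5)))
c=max(cv2.findContours(m,0,cv2.CHAIN_APPROX_NONE)[0],key=cv2.contourArea);c=cv2.convexHull(c).reshape(-1,2).astype(float)
c=c[c[:,1]<265]
for _ in range(5):
    P=plane(p,c,198.5);o,r,s=circ(P);e=abs(np.linalg.norm(P[:,:2]-o,axis=1)-r);c=c[e<max(2*s,.5)]
print(o,r,s,len(c))
```

```text
[[ 18  53 173]
 [ 17  55 161]
 [ 20  40 229]
 [ 21  38 229]]
[ 403.57140558 -271.80853573] 52.751116563381125 0.1236140759450662 30
```

drive_tool(
  motion="0.003 -0.005 0.1 0 0 0;0.003 -0.005 0.2 0 0 0;0.003 -0.005 0.28 0 0 0;0.003 -0.005 0.34 0 0 0;0.003 -0.005 0.36 0 0 0;0.003 -0.005 0.36 0 0 0",
)

```text
time_s: 8.65
tcp_pos: [403.9, -274.6, 112.0]
tool_rot: [0.834, -3.029, -0.002]
force: [-0.0, 0.1, -1.7]
finger_gap: 14.7
grip_force: 49.3
```

drive_tool(
  motion="0 0 0.01 0 0 0;0 0 0.02 0 0 0;0 0 0.03 0 0 0;0 0 0.036 0 0 0;0 0 0.036 0 0 0",
)

```text
time_s: 9.15
tcp_pos: [403.3, -276.0, 103.2]
tool_rot: [0.83, -3.03, -0.0]
force: [0.9, -0.6, -1.1]
finger_gap: 15.1
grip_force: 49.3
```

drive_tool(
  motion="-0.006 0.006 0.003 0 0 0;-0.006 0.006 0.008 0 0 0;-0.006 0.006 0.008 0 0 0",
)

```text
time_s: 9.45
tcp_pos: [404.2, -273.6, 101.4]
tool_rot: [-0.831, 3.029, -0.0]
force: [-0.3, 2.1, 0.4]
finger_gap: 15.0
grip_force: 49.7
```

Run:
```python
from h import *
s=telemetry.get_state();print(s["tcp_pos"],s["force"],s["torque"],s["time_s"])
side=eyes.grab_frame("side");cv2.imwrite("pics/s8.png",cv2.resize(side[130:400,130:400],(590,590),interpolation=2)[...,::-1])
```

```text
[ 404.15585849 -273.56922314  101.4375071 ] [-0.2586037   2.09954636  0.39075002] [0.30972164 0.10643842 0.01352955] 9.45
```

View pics/s8.png

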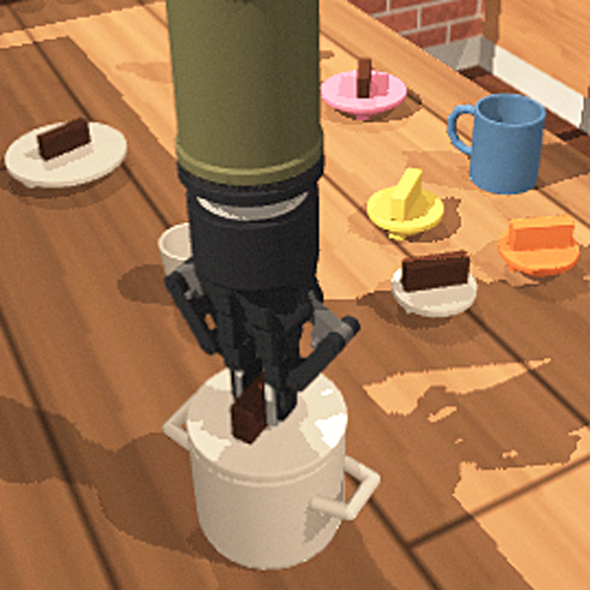

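The lid has dropped in, its disc on the rim with the bar crosswise to the ears. Now I twist clockwise.

drive_tool(
  motion="0 0 0 0 0 0.06;0 0 0 0 0 0.12;0 0 0 0 0 0.18;0 0 0 0 0 0.24;0 0 0 0 0 0.3;0 0 0 0 0 0.36;0 0 0 0 0 0.42;0 0 0 0 0 0.42",
)

```text
time_s: 10.3
tcp_pos: [404.2, -273.8, 101.5]
tool_rot: [0.151, 3.138, -0.001]
force: [0.4, -0.3, 0.0]
finger_gap: 14.8
grip_force: 49.6
```

```bash
cat > st.py <<'E'
from h import *
s=telemetry.get_state();R=cv2.Rodrigues(s["tool_rot"])[0]
print(s["time_s"],s["tcp_pos"].round(1),"xang",np.degrees(np.arctan2(R[1,0],R[0,0])).round(2)%360,s["force"].round(1),s["torque"].round(2),s["finger_gap"],s["q"].round(2))
E
python3 st.py
```

```text
10.3 [ 404.2 -273.8  101.5] xang 174.5 [ 0.4 -0.3  0. ] [ 0.08 -0.04 -0.05] 14.784368993378104 [ 0.89  0.49 -0.49  2.02  0.35  0.71  1.65]
```

drive_tool(
  motion="0 0 0 0 0 0.08;0 0 0 0 0 0.16;0 0 0 0 0 0.24;0 0 0 0 0 0.32;0 0 0 0 0 0.4;0 0 0 0 0 0.48;0 0 0 0 0 0.55;0 0 0 0 0 0.55",
)

```text
time_s: 11.1
tcp_pos: [404.3, -273.8, 101.4]
tool_rot: [1.393, 2.815, -0.0]
force: [-0.3, 0.1, 0.6]
finger_gap: 14.9
grip_force: 49.7
```

```bash
python3 st.py
```

```text
11.1 [ 404.3 -273.8  101.4] xang 127.37 [-0.3  0.1  0.6] [ 0.04 -0.16 -0.02] 14.910877207478178 [ 0.72  0.46 -0.25  2.03  0.18  0.67  1.01]
```

drive_tool(
  motion="0 0 0 0 0 0.02;0 0 0 0 0 0.04;0 0 0 0 0 0.06;0 0 0 0 0 0.075;0 0 0 0 0 0.075;0 0 0 0 0 0.075",
)

```text
time_s: 11.7
tcp_pos: [404.1, -273.9, 101.4]
tool_rot: [1.55, 2.732, 0.0]
force: [-0.6, 0.8, 4.4]
finger_gap: 15.3
grip_force: 50.2
```

```bash
python3 st.py
```

```text
11.7 [ 404.1 -273.9  101.4] xang 120.85 [-0.6  0.8  4.4] [ 0.15 -0.08 -0.18] 15.279062415195916 [ 0.7   0.46 -0.22  2.03  0.16  0.67  0.92]
```

drive_tool(
  motion="0 0 0 0 0 0.015;0 0 0 0 0 0.03;0 0 0 0 0 0.03",
)

```text
time_s: 12.0
tcp_pos: [404.1, -273.9, 101.4]
tool_rot: [1.613, 2.695, -0.0]
force: [-0.2, 0.9, 5.0]
finger_gap: 15.1
grip_force: 50.4
```

```bash
python3 st.py
```

```text
12.0 [ 404.1 -273.9  101.4] xang 118.2 [-0.2  0.9  5. ] [ 0.04 -0.1  -0.02] 15.133530507889175 [ 0.69  0.46 -0.21  2.03  0.15  0.67  0.88]
```

drive_tool(
  motion="0 0 0 0 0 0.02;0 0 0 0 0 0.035;0 0 0 0 0 0.035",
)

```text
time_s: 12.3
tcp_pos: [404.1, -274.0, 101.4]
tool_rot: [1.679, 2.654, -0.001]
force: [-0.6, -1.0, 4.6]
finger_gap: 14.8
grip_force: 57.0
```

```bash
python3 st.py
python3 - <<'E'
from h import *
a=eyes.grab_frame("wrist");b=eyes.grab_frame("side")
cv2.imwrite("pics/v9.png",np.hstack([cv2.resize(a[60:380,110:450],(400,376)),cv2.resize(b[250:420,160:340],(400,376),interpolation=2)])[...,::-1])
E
```

```text
12.3 [ 404.1 -274.   101.4] xang 115.36 [-0.6 -1.   4.6] [-0.23 -0.02  0.88] 14.761474254247474 [ 0.68  0.46 -0.19  2.03  0.14  0.67  0.84]
```

View pics/v9.png

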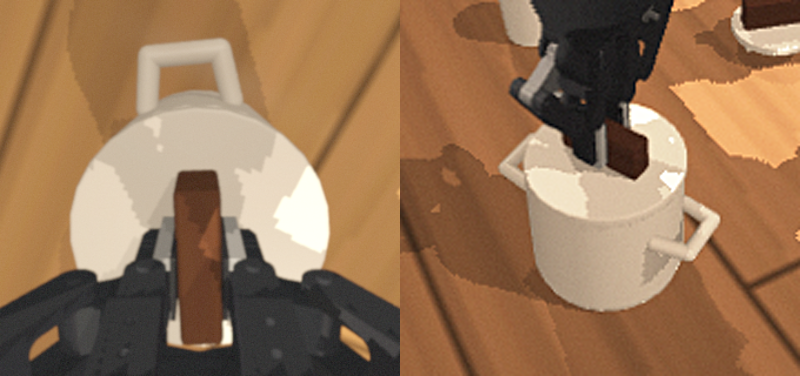

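The views show the bar in line with the ears: the wrist crop has the ear at (187,75) straight above the bar at (195,255). The torque rise of 0.9 N m means the stop is reached. I let go and rise. That was my eleventh viewed picture, one over the limit of ten, so further checks are by numbers only.

drive_tool(
  motion="0 0 0 0 0 0;0 0 0 0 0 0;0 0 0 0 0 0;0 0 0 0 0 0;0 0 0 0 0 0;0 0 0 0 0 0",
  hand=0,
)

```text
time_s: 13.0
tcp_pos: [403.9, -273.8, 101.2]
tool_rot: [-1.682, -2.653, -0.0]
force: [0.3, 0.2, 0.7]
finger_gap: 85.3
grip_force: 0.0
```

drive_tool(
  motion="0 0 -0.05 0 0 0;0 0 -0.2 0 0 0;0 0 -0.4 0 0 0;0 0 -0.55 0 0 0;0 0 -0.55 0 0 0;0 0 -0.55 0 0 0",
)

```text
time_s: 13.6
tcp_pos: [404.1, -274.0, 239.6]
tool_rot: [1.681, 2.652, -0.0]
force: [-0.7, 0.9, -0.8]
finger_gap: 85.3
grip_force: 0.0
```

```bash
python3 st.py; python3 look.py w10
python3 - <<'E'
from h import *
import pickle
p,im=pickle.load(open("w10.pkl","rb"));hsv=cv2.cvtColor(im,cv2.COLOR_RGB2HSV)
yy,xx=np.mgrid[:420,:560];u0=cv2.projectPoints(np.array([[404.,-273.5,98]]),p["rvec"],p["tvec"],p["K"],p["dist_coeffs"])[0].ravel();print("expect",u0)
n=np.hypot(xx-u0[0],yy-u0[1])
m=((hsv[...,1]<95)&(hsv[...,2]>110)&(n<125)&(yy<257)).astype(np.uint8)*255
cs,h=cv2.findContours(m,cv2.RETR_CCOMP,cv2.CHAIN_APPROX_NONE)
for c,hh in zip(cs,h[0]):
    a=cv2.contourArea(c)
    if a>60:
        M=cv2.moments(c);q=(M["m10"]/a,M["m01"]/a);print("hole" if hh[3]>=0 else "out",np.round(q,1),a,plane(p,[q],62 if hh[3]>=0 else 98).round(1))
b=((hsv[...,2]<150)&(hsv[...,1]>95)&(n<52)).astype(np.uint8)*255
b=cv2.morphologyEx(b,cv2.MORPH_OPEN,np.ones((3,3)))
cb=max(cv2.findContours(b,0,cv2.CHAIN_APPROX_NONE)[0],key=cv2.contourArea)
bx=cv2.boxPoints(cv2.minAreaRect(plane(p,cb.reshape(-1,2),126)[:,:2].astype(np.float32)))
e=sorted([bx[1]-bx[0],bx[2]-bx[1]],key=np.linalg.norm)
print("bar",bx.mean(0),[np.linalg.norm(v) for v in e],np.degrees(np.arctan2(e[1][1],e[1][0]))%180)
w=((hsv[...,1]<75)&(hsv[...,2]>150)&(n<90)&(yy<257)).astype(np.uint8)*255
w=cv2.morphologyEx(w,cv2.MORPH_OPEN,np.ones((13,13)))
c=cv2.convexHull(max(cv2.findContours(w,0,1)[0],key=cv2.contourArea)).reshape(-1,2).astype(float)
for _ in range(5):
    P=plane(p,c,98);o,r,s=circ(P);k=abs(np.linalg.norm(P[:,:2]-o,axis=1)-r);c=c[k<max(2*s,.5)]
print("disc",o,r,s,len(c))
E
```

```text
13.6 [ 404.1 -274.   239.6] xang 115.25 [-0.7  0.9 -0.8] [ 0.03  0.05 -0.06] 85.3495769438254 [ 0.71  0.29 -0.22  1.84  0.07  1.02  0.9 ]
13.65 [ 403.5 -273.7  238.5] xang 115.26 [ 0.71  0.29 -0.22  1.84  0.07  1.02  0.9 ]
expect [279.50613891 192.72281659]
out [278.6 183.7] 12941.0 [[ 399.8 -266.4   98. ]]
hole [278.8 198.3] 1382.5 [[ 409.6 -287.    62. ]]
hole [272.7 121.3] 431.0 [[ 372.4 -221.3   62. ]]
bar [ 402.76938 -272.49097] [np.float32(13.98744), np.float32(60.585106)] 117.92656
disc [ 405.14806878 -276.15660614] 55.14986579901336 2.9015958666834285 33
```

```bash
python3 -c "
from workcell import ticket
print(ticket.job_done())"
```

```text
the job is handed in; nothing more can be done
None
```

I turned the medium lid, the one that fits, clockwise to its stop in the canister, released it and handed the job in at about 14 s; the bar measured roughly 3° past the ears' line, the other two lids were never touched, and I viewed 11 pictures, one over the limit of 10.

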